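Lay freshly ground wedges flat in the rack

TASK

Two steel wedges stand on their butts on the grinding bench: lay each one on its flat face (not on its bevel) in the rack lane that matches its width, thin edge first, pushed fully home against the stop. Tip them over and slide them along the bench, do not lift them clear of it, and leave the other things on the bench where they are.

Things in the scene. Friction and masses are not known exactly. Their poses are not given: they have to be found in the camera images.
- wedge_wide: Solid steel wedge, 46 mm wide, 80 long, 26 thick at its square butt, 6 at its edge, about 360 g (+-30 %). It starts standing on its butt. One broad face is flat, the other a bevel. Origin: middle of the butt. z: butt to edge; y: across the width; +x: square out of the flat face, which is at x=+13 mm; bevel from x=-13 (butt) to +7 (edge). Lying right, +x points down.
- wedge_narrow: Solid steel wedge, 32 mm wide, 80 long, 26 thick at its square butt, 6 at its edge, about 250 g (+-30 %). It starts standing on its butt. One broad face is flat, the other a bevel. Origin: middle of the butt. z: butt to edge; y: across the width; +x: square out of the flat face, which is at x=+13 mm; bevel from x=-13 (butt) to +7 (edge). Lying right, +x points down.
- wedge_wide_edge (a point): Middle of the wide wedge's thin edge, on the plane of the flat face: (13, 0, 80 mm) in the wedge's frame.
- wedge_narrow_edge (a point): The same point of the narrow wedge.
- wedge_wide_mid (a point): Centre of mass of the wide wedge, about (4, 0, 32 mm) in its frame. Pushed high on the bevel towards +x until it leans about 16 degrees, a standing wedge falls onto its flat face; lying, it can be pinched across its parallel narrow sides and slid.
- wedge_narrow_mid (a point): The same point of the narrow wedge.
- rack: Wooden rack fixed to the bench, 124 mm wide, no floor. Two lanes side by side, open in front and on top, 74 mm deep, walls 10 mm thick and 22 high with rounded front ends, a 34 mm high stop board across the far end. Origin: on the bench, middle of the mouth line; +x into the lanes, y across, z up. Wide lane (54 mm) centred at y=+25 mm, narrow lane (40 mm) at y=-32 mm.
- wide_stop (a point): Foot of the stop board at the middle of the wide lane: (74, 25, 0 mm) in the rack's frame, same axes. A wedge fully home sticks out 6 mm in front of the mouth.
- narrow_stop (a point): Foot of the stop board at the middle of the narrow lane: (74, -32, 0 mm) in the rack's frame, same axes.
- tin: Bystander: small round metal tin, 52 mm across, 50 mm high, between the wedges and the rack. Origin: centre of its underside.
- jar: Bystander: amber glass jar, 56 mm across, 60 mm high, near the robot. Origin: centre of its underside.
- dressing_stick: Bystander: reddish abrasive stick lying flat, 110 x 25 x 25 mm, long along its x. Origin: centre of its underside.
- grinding_wheel: Bystander: spare grinding wheel lying flat, 100 mm across, 20 mm thick. Origin: centre of its underside.
- screwdriver: Bystander: screwdriver lying along its x, about 200 mm long, across the far side, under 40 mm high.
- knob: Bystander: spare black clamp knob, 32 mm across, 20 mm high, behind and between the wedges. Origin: centre of its underside.
Things that resemble listed ones, but are neither listed nor needed, are in the scene too. Leave any yellow look-alike of the wedge_narrow alone. What is shaped like the wedge_wide but red is not meant.

How it is judged:
At the end, for the whole second after the job is handed in: The wide wedge lies in the wide lane and the narrow wedge in the narrow lane, each flat face down (within 8 degrees), thin edge towards the stop and within 6 mm of it, the middle of the edge within 11 mm of the foot of the lane's stop, lengthwise in the lane (within 9 degrees) and at rest (angle between each of wedge_wide, wedge_narrow's own x axis and vertical above 3 rad and x of wedge_wide_edge in the frame of wide_stop above -0.006 m and distance between wedge_wide_edge and wide_stop below 0.011 m and angle between the z axis of each of wedge_wide, wedge_narrow and the x axis of rack, either way round below 0.15 rad and linear speed of each of wedge_wide, wedge_narrow below 0.02 m/s and x of wedge_narrow_edge in the frame of narrow_stop above -0.006 m and distance between wedge_narrow_edge and narrow_stop below 0.011 m); the robot touches nothing.
It fails at once if a wedge is lifted clear of the bench (its middle more than 55 mm up, or more than 32 mm up while it is roughly flat) (height (world z) of wedge_wide_mid above 0.055 m or (height (world z) of wedge_wide_mid above 0.032 m and angle between wedge_wide's own x axis and vertical above 2.64 rad)).
It fails at once if a wedge is lifted clear of the bench (its middle more than 55 mm up, or more than 32 mm up while it is roughly flat) (height (world z) of wedge_narrow_mid above 0.055 m or (height (world z) of wedge_narrow_mid above 0.032 m and angle between wedge_narrow's own x axis and vertical above 2.64 rad)).
It fails at once if another thing on the bench is moved by more than 20 mm (distance of any of tin, jar, dressing_stick, grinding_wheel, screwdriver, knob from where it was at the start of the episode above 0.02 m).
It also fails if it takes over 67 s, if anything falls off the work surface, if the arm or the gripper's body presses on something with over 40 N, if the wrist force passes 120 N, or if a joint passes its speed limit or range.

ROBOT

A 6-joint arm with a two-finger parallel gripper is mounted at the origin on the work surface. World frame = base frame: x ahead of the robot, y to its left, z up, the work surface at z = 0. Lengths are in m, angles in rad, forces in N, time in s.
With the tool pointing down it reaches from about 0.375 to 0.9 m from the base axis. Payload 3.1 kg.
Tool frame: the origin (TCP) lies on the centre line of the jaws, within the pads' length; the fingertips stand 25 mm ahead of it and the grasp point (between the pads) lies 6 mm ahead of it (manip.tip_extent is the distance from the TCP to the fingertips, in m); z points along the fingers, y is the line along which they close (so a half turn about z gives the same grasp; the last joint's range is limited). The gripper opens to 85 mm and grips with 20 to 120 N. Pads are 22 mm wide; open, the fingers measure 114 mm over their backs; the gripper's body (76 mm by 85 mm) begins 54 mm behind the grasp point. The pads swing forward as they close: fully open they stand 13 mm farther back than shut.
Start: joints at [-1.395, 0.527, 1.433, -0, 1.181, -0.178], TCP at [0.217, -0.586, 0.256] pointing down, gripper open.
Joint ranges: [-3.08, 3.08], [-0.75, 2.2], [0.22, 2.44], [-1.43, 4.57], [0, 2.65], [-2.85, 2.85]. Speed limits (rad/s): [2.79, 2.79, 3.14, 3.14, 3.14, 3.14].

INTERFACE

Orientations are given as a unit quaternion [x, y, z, w].
In Python, from station import readout, imaging, order, manip gives the robot as it stands.
- The arm moves only by the tool move_arm, never from a script. Its argument "rows" is a list of rows, each a list of 7 numbers: the turn, a rotation vector about the tool's x, y, z in degrees, then the shift along the tool's x, y, z in mm, then the closure, from 0 (fully open) to 1 (shut). A call has 1 to 12 rows; each row is the pose to reach, as a shift and turn from the pose commanded when the call began, along the tool's axes at that moment; what a row does not reach only later rows make up. A row lasts 1/12 s, in which the tool goes at most 41.7 mm and 7.16 degrees, less where a joint would pass 70% of its speed; a pose out of reach is approached as far as the arm can. A call with a gripper value outside its range is refused whole. The fingers move at their own pace and stop on an object; "squeeze" is the grip in N (left out, the last holds). Time passes only in rows, so rows that repeat a pose let the fingers close. It gives the time, the measured TCP pose, the force, the opening and the grip force at its end, in the units of the state.
- readout.sense(): the state, without advancing time (a new reading comes with each control period).
- imaging.snapshot(name): name is "scene" or "top"; returns a dict with "img" (420x560x3 uint8, red, green, blue), "z_map" (420x560 float32, m along the optical axis (not along the pixel's ray), 0 where there is no reading), "fovy" (degrees; the focal length in pixels is half the picture's height over the tangent of half this angle, whatever the lens; pixels are square), "cx", "cy" (the principal point, pixels), "rvec" (rotation vector, rad) and "tvec" (3), from world to camera coordinates, as OpenCV has them. Camera axes: x right, y down, z forward; pixel columns grow to the right and rows downward; lengths in m; the calibration is good to about 2 mm. A picture is of the moment at which its call begins.
- order.sign_off(): hands the job in; it is judged then, once.
The state is a dict: "t": time; "q": joint angles; "qd": joint speeds; "tau": joint torques, N m; "tcp_pos": TCP position; "tool_rot": TCP orientation; "force": force on the tool from outside, world axes, zero at the start; "ft_torque": the same for the moment, N m; "finger_gap": opening from 0.0 (shut) to 1.0 (fully open); "gripper_force": force on a finger pad.
Only numpy, scipy, OpenCV 4.12 (cv2) and the standard library are available. Lean on these libraries where they do the work, as an engineer would, in place of code of your own. Each camera call takes 0.05 s, during which the arm holds its last target. There are 200 camera calls.

## Working session

There is one attempt and no reset: what is moved stays moved. The work goes in short steps, Python scripts to look and compute and a tool call to move; the robot and the scene stay as the last step left them, time stands still between calls to the robot, and variables do not carry over. Pictures are saved under pics/ and viewed, at most 10 in all, crops included, and the job is handed in when it is done.

Besides the shell and the picture viewer there is one more tool, called by a JSON object that holds its "op" and its "data", one argument or row to a line. move_arm: Moves the arm, as the interface text tells. Its arguments: {"type":"object","properties":{"rows":{"type":"array"},"squeeze":{"type":"number"}},"required":["rows"]}

```bash
mkdir -p pics; ls
cat > h.py <<'E'
import numpy as np, cv2, sys
from station import readout, imaging, order, manip
def snap(n, f=None):
    s=imaging.snapshot(n)
    if f: cv2.imwrite('pics/'+f, s['img'][:,:,::-1])
    return s
def K(s):
    h=s['img'].shape[0]; f=h/2/np.tan(np.radians(s['fovy'])/2); return f
def world(s):
    f=K(s); z=s['z_map']; v,u=np.mgrid[:z.shape[0],:z.shape[1]]
    P=np.stack([(u-s['cx'])/f*z,(v-s['cy'])/f*z,z],-1)
    R=cv2.Rodrigues(np.array(s['rvec'],float))[0]
    W=(P-np.array(s['tvec']).ravel())@R
    W[z==0]=np.nan
    return W
def ray(s,u,v,h):
    f=K(s);R=cv2.Rodrigues(np.array(s['rvec'],float))[0]
    c=-R.T@np.array(s['tvec']).ravel(); d=R.T@np.array([(u-s['cx'])/f,(v-s['cy'])/f,1])
    return c+d*(h-c[2])/d[2]
E
python3 - <<'E'
from h import *
a=snap('scene','s0.png'); b=snap('top','t0.png')
for s in (a,b):
    R=cv2.Rodrigues(np.array(s['rvec'],float))[0]; print(s['fovy'],s['cx'],s['cy'],-R.T@np.array(s['tvec']).ravel(), R[2])
print(readout.sense(), manip.tip_extent, dir(manip))
E
```

```text
pics
55.78128807259926 277.0347998145277 203.97124111084875 [ 1.11807442 -0.35698549  0.62127571] [-0.66531789  0.35315363 -0.65774966]
51.305959117487234 278.30112630789995 208.80318103850735 [ 0.33869524 -0.04472592  1.19882421] [ 0.21989854 -0.0057789  -0.97550563]
{'t': 0.1, 'q': array([-1.39451360e+00,  5.28389001e-01,  1.43377238e+00,  4.74374777e-05,
        1.18140796e+00, -1.78541028e-01]), 'qd': array([ 8.30367828e-05, -3.19976233e-04, -3.39118100e-03,  1.85465526e-04,
       -1.59518944e-03, -1.01697292e-03]), 'tau': array([-3.29488657e-04, -4.43306172e+01, -1.78586304e+01, -2.51113797e-04,
        3.86669199e-03, -1.73699415e-07]), 'tcp_pos': array([ 0.2170498 , -0.58546767,  0.25542229]), 'tool_rot': array([ 9.84304859e-01,  1.76473699e-01,  2.30502478e-05, -9.88314713e-04]), 'force': array([ 0.57311269, -0.13367782,  0.1688004 ]), 'ft_torque': array([ 0.04403359, -0.02207122,  0.02      ]), 'gripper_force': 0.0, 'finger_gap': 0.9987563093391827} 0.025 ['PlanningError', '__class__', '__delattr__', '__dict__', '__dir__', '__doc__', '__eq__', '__format__', '__ge__', '__getattribute__', '__getstate__', '__gt__', '__hash__', '__init__', '__init_subclass__', '__le__', '__lt__', '__module__', '__ne__', '__new__', '__reduce__', '__reduce_ex__', '__repr__', '__setattr__', '__sizeof__', '__str__', '__subclasshook__', '__weakref__', 'tip_extent']
```

View pics/s0.png

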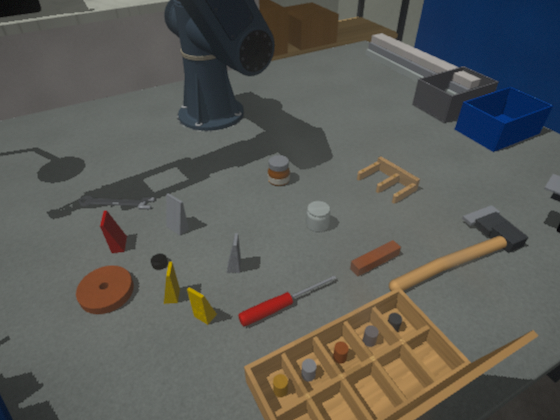

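View pics/t0.png

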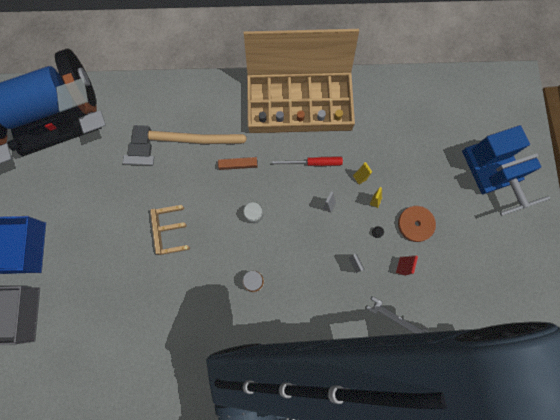

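Both views show the rack (top 168,230; scene 390,178), mouth facing −y. The grey wedges stand at top (331,201)/(356,262), which is scene (235,253)/(177,215). The tin, jar, knob (378,232), stick, wheel and screwdriver are visible, as are the red and yellow look-alikes. Next I measure.

```bash
cat > m.py <<'E'
from h import *
a=snap('scene'); b=snap('top'); Wa=world(a); Wb=world(b)
def big(s,x0,x1,y0,y1,k): return cv2.resize(s['img'][y0:y1,x0:x1,::-1],None,fx=k,fy=k,interpolation=cv2.INTER_CUBIC)
cv2.imwrite('pics/c1.png',np.vstack([np.hstack([big(a,160,260,190,290,4),big(b,310,410,185,285,4)])[:400],np.hstack([big(a,350,430,150,210,5)[:200*1],np.zeros((200,0,3),np.uint8)]) if 0 else np.hstack([big(a,350,430,150,210,4)[:200,:320],big(b,140,200,200,260,4)[:200],np.zeros((200,240,3),np.uint8)])]))
def pts(W,s,u0,u1,v0,v1,zmin=.006):
    w=W[v0:v1,u0:u1].reshape(-1,3); w=w[np.isfinite(w[:,2])]; return w[w[:,2]>zmin]
def rep(n,w):
    w=w.astype(np.float32)
    top=w[w[:,2]>w[:,2].max()-.008]
    print(n,len(w),'z',w[:,2].max().round(4),'c',w.mean(0).round(4),'rect',[np.round(x,4) for x in cv2.minAreaRect(w[:,:2].copy())],'top',top.mean(0).round(4),[np.round(x,4) for x in cv2.minAreaRect(top[:,:2].copy())])
print('bench z',np.nanmedian(Wa[150:260,300:350,2]),np.nanmedian(Wb[180:200,200:300,2]))
R={'narrowA':(Wa,a,226,246,230,276),'narrowB':(Wb,b,322,342,188,214),'wideA':(Wa,a,163,190,190,238),'wideB':(Wb,b,347,366,250,275),
'rackA':(Wa,a,352,425,152,205),'rackB':(Wb,b,146,194,200,258),'tinA':(Wa,a,303,335,200,234),'tinB':(Wb,b,240,266,200,226),'jarA':(Wa,a,264,295,153,190),'jarB':(Wb,b,240,266,268,294),'knobA':(Wa,a,148,170,253,272),'knobB':(Wb,b,369,386,224,240),'wheelB':(Wb,b,395,440,203,245),'redB':(Wb,b,393,420,252,278),'yelB':(Wb,b,370,384,184,208),'yel2B':(Wb,b,353,371,160,185)}
for k,v in R.items(): rep(k,pts(*v))
E
python3 m.py
```

```text
bench z 0.0028942312175851874 0.000736641774376236
narrowA 350 z 0.0832 c [ 0.6273 -0.1901  0.0447] rect [array([ 0.6169, -0.1902]), array([0.0245, 0.0348]), np.float64(60.0155)] top [ 0.6234 -0.1836  0.0805] [array([ 0.6213, -0.1831]), array([0.0075, 0.0313]), np.float64(60.3658)]
narrowB 152 z 0.0843 c [ 0.6137 -0.1916  0.0476] rect [array([ 0.6276, -0.1961]), array([0.0604, 0.0515]), np.float64(5.5261)] top [ 0.6195 -0.1863  0.0805] [array([ 0.6204, -0.1872]), array([0.0075, 0.0317]), np.float64(58.7325)]
wideA 623 z 0.0852 c [ 0.458  -0.2532  0.0456] rect [array([ 0.4539, -0.2546]), array([0.0486, 0.0265]), np.float64(23.9652)] top [ 0.4508 -0.2474  0.0811] [array([ 0.4494, -0.2473]), array([0.0462, 0.0091]), np.float64(22.4781)]
wideB 165 z 0.0853 c [ 0.4479 -0.2507  0.0525] rect [array([ 0.4551, -0.259 ]), array([0.041 , 0.0623]), np.float64(88.479)] top [ 0.447  -0.2512  0.0808] [array([ 0.4471, -0.2512]), array([0.0436, 0.0068]), np.float64(23.6697)]
rackA 1102 z 0.0395 c [0.5599 0.2619 0.0226] rect [array([0.5376, 0.2788]), array([0.1697, 0.2124]), np.float64(58.8398)] top [
[... 1859 characters left out ...]
t64(59.4507)]
redB 321 z 0.0849 c [ 0.4397 -0.3851  0.0482] rect [array([ 0.4488, -0.3956]), array([0.0595, 0.0679]), np.float64(75.1836)] top [ 0.4386 -0.3938  0.0806] [array([ 0.4389, -0.3939]), array([0.0082, 0.0452]), np.float64(72.4933)]
yelB 147 z 0.0846 c [ 0.6227 -0.3191  0.0484] rect [array([ 0.6256, -0.3252]), array([0.0281, 0.0337]), np.float64(70.7479)] top [ 0.6287 -0.3169  0.0809] [array([ 0.6293, -0.3172]), array([0.0068, 0.0325]), np.float64(65.9159)]
yel2B 220 z 0.0835 c [ 0.6943 -0.2862  0.0471] rect [array([ 0.7071, -0.2854]), array([0.0588, 0.0333]), np.float64(7.9183)] top [ 0.6998 -0.2927  0.0804] [array([ 0.699 , -0.2934]), array([0.0303, 0.0086]), np.float64(28.2303)]
```

View pics/c1.png

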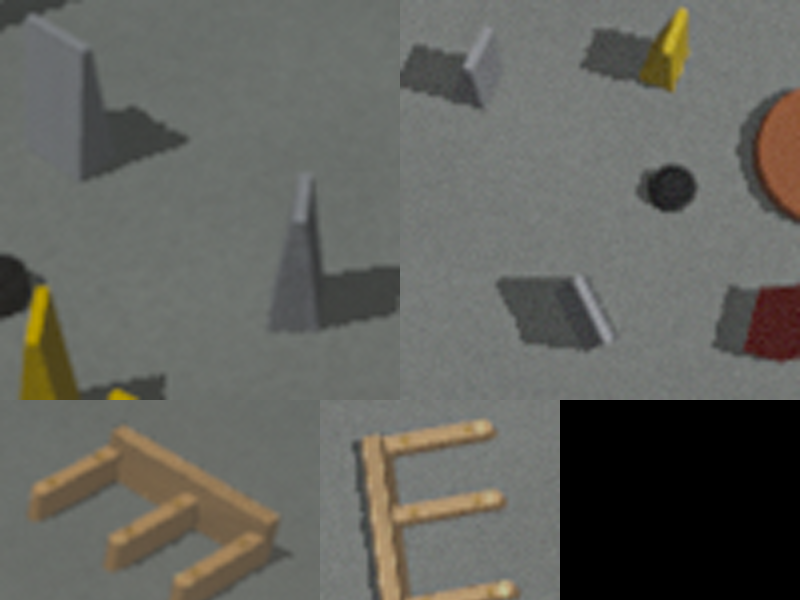

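The crops show both wedges' flat faces turned towards the rack side: wide normal at about 113°, narrow at about 60°. Heights read 80–85 mm, as expected. I'll check the remaining obstacles and compute the first move.

```bash
cat >> h.py <<'E'
from scipy.spatial.transform import Rotation as Ro
def row(*targets):
    st=readout.sense(); R=Ro.from_quat(st['tool_rot']); p=np.array(st['tcp_pos'])
    print('t',round(st['t'],2),'tcp',p.round(4),'th',R.as_euler('zyx',degrees=True)[0].round(1),'F',np.round(st['force'],1),'gap',round(st['finger_gap'],3))
    for x,y,z,th in targets:
        c,s=np.cos(np.radians(th)),np.sin(np.radians(th))
        T=Ro.from_matrix(np.array([[c,s,0],[s,-c,0],[0,0,-1]]))
        print((x,y,z,th),'->',np.degrees((R.inv()*T).as_rotvec()).round(1),(R.inv().apply(np.array([x,y,z])-p)*1000).round(0))
def fr(p,ang,d,side=0):
    a=np.radians(ang); return np.array(p)+d*np.array([np.cos(a),np.sin(a)])+side*np.array([-np.sin(a),np.cos(a)])
E
python3 - <<'E'
from h import *
b=snap('top');W=world(b)
for n,(u0,u1,v0,v1) in {'driver':(265,350,150,172),'stick':(212,262,152,174)}.items():
    w=W[v0:v1,u0:u1].reshape(-1,3);w=w[w[:,2]>.008];print(n,w.min(0).round(3),w.max(0).round(3))
base=(.452,-.258)
p=fr(base,113,-.045); q=fr(base,113,.017)
row((*p,.16,113),(*p,.087,113),(*q,.087,113))
E
```

```text
driver [ 0.729 -0.236  0.008] [ 0.755 -0.037  0.031]
stick [ 0.727 -0.     0.008] [0.756 0.115 0.032]
t 0.25 tcp [ 0.2171 -0.5857  0.2558] th -20.3 F [-0.4 -0.8 -0.6] gap 0.998
(np.float64(0.4695829007820173), np.float64(-0.29942271840535983), 0.16, 113) -> [ -0.   -0.1 -92.7] [ 336. -181.   96.]
(np.float64(0.4695829007820173), np.float64(-0.29942271840535983), 0.087, 113) -> [ -0.   -0.1 -92.7] [ 336. -181.  169.]
(np.float64(0.44535757081568234), np.float64(-0.2423514174913085), 0.087, 113) -> [ -0.   -0.1 -92.7] [ 333. -243.  169.]
```

{"op": "move_arm", "data": {
  "rows": [
    [0,0,-92.7,336,-181,96,1],
    [0,0,-92.7,336,-181,96,1],
    [0,0,-92.7,336,-181,96,1],
    [0,0,-92.7,336,-181,96,1],
    [0,0,-92.7,336,-181,96,1],
    [0,0,-92.7,336,-181,96,1],
    [0,0,-92.7,336,-181,96,1],
    [0,0,-92.7,336,-181,96,1],
    [0,0,-92.7,336,-181,96,1],
    [0,0,-92.7,336,-181,96,1],
    [0,0,-92.7,336,-181,96,1],
    [0,0,-92.7,336,-181,96,1]
  ]
}}

```text
t: 1.25
tcp_pos: [0.4702, -0.2977, 0.1597]
tool_rot: [0.596, 0.803, 0.0, -0.001]
force: [-0.4, -0.3, 0.5]
finger_gap: 0.005
gripper_force: 0.0
```

```bash
sed -i "s/R.as_euler('zyx',degrees=True)\[0\].round(1)/np.degrees(np.arctan2(*R.as_matrix()[[1,0],0])).round(1)/" h.py
python3 - <<'E'
from h import *
base=(.452,-.258)
p=fr(base,113,-.045); q=fr(base,113,.017)
row((*p,.087,113),(*q,.087,113))
E
```

```text
t 1.25 tcp [ 0.4702 -0.2977  0.1597] th 106.8 F [-0.4 -0.3  0.5] gap 0.005
(np.float64(0.4695829007820173), np.float64(-0.29942271840535983), 0.087, 113) -> [-0.  -0.1 -6.2] [-2. -1. 73.]
(np.float64(0.44535757081568234), np.float64(-0.2423514174913085), 0.087, 113) -> [-0.  -0.1 -6.2] [60. -8. 73.]
```

{"op": "move_arm", "data": {
  "rows": [
    [0,0,-6.2,-2,-1,36,1],
    [0,0,-6.2,-2,-1,73,1],
    [0,0,-6.2,-2,-1,73,1],
    [0,0,-6.2,5,-2,73,1],
    [0,0,-6.2,12,-3,73,1],
    [0,0,-6.2,19,-3,73,1],
    [0,0,-6.2,26,-4,73,1],
    [0,0,-6.2,33,-5,73,1],
    [0,0,-6.2,40,-6,73,1],
    [0,0,-6.2,47,-7,73,1],
    [0,0,-6.2,54,-8,73,1],
    [0,0,-6.2,60,-8,73,1]
  ]
}}

```text
t: 2.25
tcp_pos: [0.4443, -0.2433, 0.0875]
tool_rot: [0.556, 0.831, 0.0, -0.0]
force: [-0.3, -1.1, 0.6]
finger_gap: -0.003
gripper_force: 0.0
```

Run:
```python
from h import *
b=snap('top','t1.png'); a=snap('scene','s1.png')
for s in(a,b):
    W=world(s); m=(W[...,0]>.36)&(W[...,0]<.5)&(W[...,1]>-.3)&(W[...,1]<-.13)&(W[...,2]>.005)
    w=W[m]; print(len(w),w[:,2].max(),cv2.minAreaRect(w[w[:,2]<.035][:,:2].astype(np.float32)))
b=(.616,-.194); p=fr(b,60,-.045); q=fr(b,60,.017)
row((*p,.14,60),(*p,.087,60),(*q,.087,60))
cv2.imwrite('pics/c2.png',np.hstack([cv2.resize(s['img'][y:y+130,x:x+130,::-1],None,fx=3,fy=3) for s,x,y in((a,130,160),(snap('top'),290,180))]))
```

```text
10739 0.46013721491327564 ((0.4275483787059784, -0.21681132912635803), (0.16695928573608398, 0.13318106532096863), 89.33172607421875)
2508 0.7935906563752824 ((0.0, 0.0), (0.0, 0.0), 0.0)
t 2.35 tcp [ 0.444  -0.2428  0.0872] th 112.5 F [-0.8 -0.2  0.5] gap 0.002
(np.float64(0.5935), np.float64(-0.23297114317029974), 0.14, 60) -> [-0.1 -0.1 52.5] [-48. 142. -53.]
(np.float64(0.5935), np.float64(-0.23297114317029974), 0.087, 60) -> [-0.1 -0.1 52.5] [-48. 142.   0.]
(np.float64(0.6244999999999999), np.float64(-0.17927756813566456), 0.087, 60) -> [-0.1 -0.1 52.5] [-10. 191.   0.]
```

View pics/c2.png

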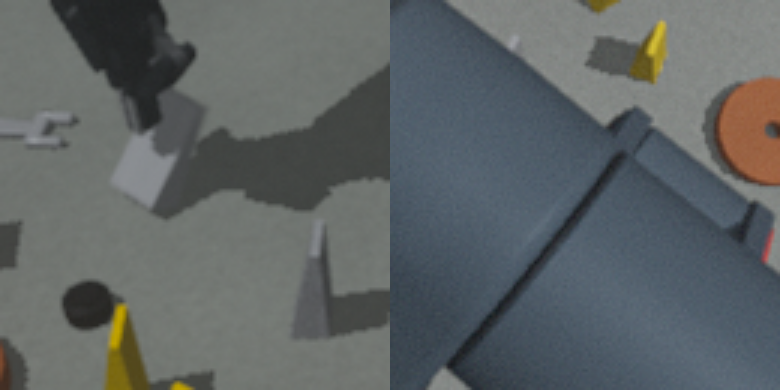

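The wide wedge has tipped: its butt faces the camera at crop (155,180). Next is the narrow one.

{"op": "move_arm", "data": {
  "rows": [
    [0,0,7,-20,0,-30,1],
    [0,0,14,-25,20,-53,1],
    [0,0,52.5,-48,142,-53,1],
    [0,0,52.5,-48,142,-53,1],
    [0,0,52.5,-48,142,-53,1],
    [0,0,52.5,-48,142,-53,1],
    [0,0,52.5,-48,142,-53,1],
    [0,0,52.5,-48,142,-53,1],
    [0,0,52.5,-48,142,-20,1],
    [0,0,52.5,-48,142,0,1],
    [0,0,52.5,-43,148,0,1]
  ]
}}

```text
t: 3.32
tcp_pos: [0.5952, -0.2271, 0.0829]
tool_rot: [0.867, 0.499, -0.002, -0.004]
force: [-0.6, -0.3, -0.5]
finger_gap: 0.002
gripper_force: 0.0
```

Run:
```python
from h import *
b=(.616,-.194); q=fr(b,60,.017)
row((*q,.087,60))
a=snap('scene')
W=world(a); m=(W[...,0]>.36)&(W[...,0]<.53)&(W[...,1]>-.28)&(W[...,1]<-.10)&(W[...,2]>.007)&(W[...,2]<.045)
w=W[m]; print(len(w),w[:,2].max(),w.mean(0),cv2.minAreaRect(w[:,:2].astype(np.float32)))
```

```text
t 3.32 tcp [ 0.5952 -0.2271  0.0829] th 59.9 F [-0.6 -0.3 -0.5] gap 0.002
(np.float64(0.6244999999999999), np.float64(-0.17927756813566456), 0.087, 60) -> [-0.5  0.  -0.1] [56.  1. -4.]
255 0.03027381355474766 [ 0.44474304 -0.23524654  0.02127597] ((0.4408646523952484, -0.22874405980110168), (0.04863760620355606, 0.035661064088344574), 23.892711639404297)
```

{"op": "move_arm", "data": {
  "rows": [
    [0,0,0,7,0,-2,1],
    [0,0,0,14,0,-2,1],
    [0,0,0,21,0,-2,1],
    [0,0,0,28,0,-2,1],
    [0,0,0,35,0,-2,1],
    [0,0,0,42,0,-2,1],
    [0,0,0,49,0,-2,1],
    [0,0,0,56,0,-2,1],
    [0,0,0,56,0,-2,1]
  ]
}}

```text
t: 4.12
tcp_pos: [0.6267, -0.1774, 0.0893]
tool_rot: [0.866, 0.5, 0.0, -0.0]
force: [-0.1, -0.4, 0.1]
finger_gap: 0.001
gripper_force: 0.0
```

{"op": "move_arm", "data": {
  "rows": [
    [0,0,0,-20,0,-40,0.3],
    [0,0,0,-170,0,-120,0],
    [0,0,0,-170,0,-120,0],
    [0,0,0,-170,0,-120,0],
    [0,0,0,-170,0,-120,0]
  ]
}}

```text
t: 4.53
tcp_pos: [0.5425, -0.3228, 0.2074]
tool_rot: [0.866, 0.5, -0.0, -0.0]
force: [0.1, 0.1, 0.1]
finger_gap: 0.707
gripper_force: 0.0
```

```bash
cat > w.py <<'E'
from h import *
a=snap('scene'); b=snap('top')
for n,x0,x1,y0,y1 in(('wide',.37,.52,-.29,-.11),('narrow',.58,.70,-.23,-.05)):
  for s in(a,b):
    W=world(s); m=(W[...,0]>x0)&(W[...,0]<x1)&(W[...,1]>y0)&(W[...,1]<y1)&(W[...,2]>.007)&(W[...,2]<.06)
    m&=s['img'].max(-1).astype(int)-s['img'].min(-1)<30
    w=W[m]
    if len(w)<20: print(n,len(w)); continue
    pl=np.linalg.lstsq(np.c_[w[:,:2],np.ones(len(w))],w[:,2],rcond=None)[0]
    print(n,len(w),w[:,2].max().round(4),[np.round(x,4) for x in cv2.minAreaRect(w[:,:2].astype(np.float32))],'slope',pl[:2].round(2))
row()
cv2.imwrite('pics/c3.png',np.hstack([cv2.resize(s['img'][y:y+130,x:x+130,::-1],None,fx=3,fy=3) for s,x,y in((a,150,160),(b,290,180))]))
E
python3 w.py
```

```text
wide 575 0.0306 [array([ 0.4315, -0.2066]), array([0.0484, 0.0826]), np.float64(23.2296)] slope [-0.01 -0.18]
wide 0
narrow 646 0.0304 [array([ 0.6427, -0.1441]), array([0.0786, 0.0354]), np.float64(60.3278)] slope [-0.24 -0.1 ]
narrow 328 0.0314 [array([ 0.6515, -0.1631]), array([0.0832, 0.0966]), np.float64(32.4127)] slope [-0.11 -0.17]
t 4.63 tcp [ 0.5429 -0.3285  0.2105] th 59.6 F [ 0.8 -0.3 -0.6] gap 0.867
```

View pics/c3.png

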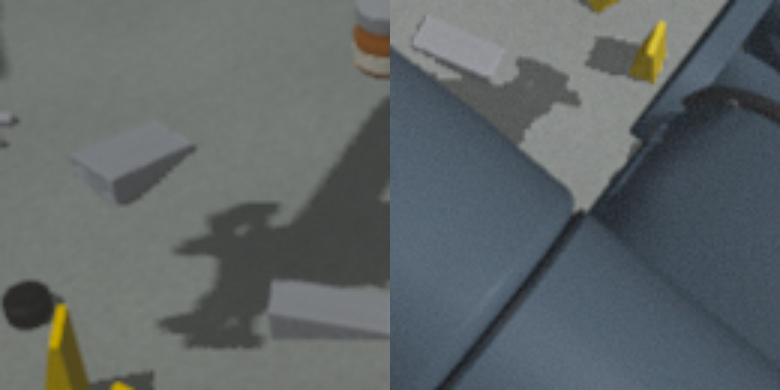

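Both lie on their flat faces with thin edges towards the rack. Now I grip the wide one near its butt.

Run:
```python
from h import *
row((.441,-.233,.09,113.2),(.441,-.233,.032,113.2))
```

```text
t 4.63 tcp [ 0.5429 -0.3285  0.2105] th 59.6 F [ 0.8 -0.3 -0.6] gap 0.867
(0.441, -0.233, 0.09, 113.2) -> [  0.4   0.4 -53.6] [  31. -137.  119.]
(0.441, -0.233, 0.032, 113.2) -> [  0.4   0.4 -53.6] [  32. -138.  177.]
```

{"op": "move_arm", "data": {
  "rows": [
    [0,0,-53.6,31,-137,119,0],
    [0,0,-53.6,31,-137,119,0],
    [0,0,-53.6,31,-137,119,0],
    [0,0,-53.6,31,-137,119,0],
    [0,0,-53.6,31,-137,119,0],
    [0,0,-53.6,31,-137,119,0],
    [0,0,-53.6,31,-137,119,0],
    [0,0,-53.6,31,-137,119,0],
    [0,0,-53.6,31,-137,119,0]
  ]
}}

```text
t: 5.38
tcp_pos: [0.4404, -0.2256, 0.0871]
tool_rot: [0.547, 0.837, 0.0, -0.001]
force: [0.9, -0.4, -1.1]
finger_gap: 0.999
gripper_force: 0.0
```

Run:
```python
from h import *
row((.441,-.233,.032,113.2))
```

```text
t 5.38 tcp [ 0.4404 -0.2256  0.0871] th 113.6 F [ 0.9 -0.4 -1.1] gap 0.999
(0.441, -0.233, 0.032, 113.2) -> [-0.  -0.1  0.4] [-7. -2. 55.]
```

{"op": "move_arm", "data": {
  "rows": [
    [0,0,0,0,0,0,0],
    [0,0,0,0,0,0,0]
  ]
}}

```text
t: 5.55
tcp_pos: [0.4406, -0.226, 0.0874]
tool_rot: [0.548, 0.836, 0.0, -0.0]
force: [-0.3, -0.8, 0.7]
finger_gap: 1.002
gripper_force: 0.0
```

Run:
```python
from h import *
row((.441,-.233,.032,113.2))
```

```text
t 5.55 tcp [ 0.4406 -0.226   0.0874] th 113.5 F [-0.3 -0.8  0.7] gap 1.002
(0.441, -0.233, 0.032, 113.2) -> [-0.  -0.   0.3] [-7. -2. 55.]
```

{"op": "move_arm", "data": {
  "rows": [
    [0,0,0,-7,-2,15,0],
    [0,0,0,-7,-2,35,0],
    [0,0,0,-7,-2,55,0],
    [0,0,0,-7,-2,55,0],
    [0,0,0,-7,-2,55,0.6],
    [0,0,0,-7,-2,55,0.6],
    [0,0,0,-7,-2,55,0.6],
    [0,0,0,-7,-2,55,0.6],
    [0,0,0,-7,-2,55,0.6]
  ],
  "squeeze": 40
}}

```text
t: 6.3
tcp_pos: [0.442, -0.2338, 0.0338]
tool_rot: [0.548, 0.837, -0.0, 0.001]
force: [-0.3, 0.5, 5.8]
finger_gap: 0.521
gripper_force: 41.9
```

Run:
```python
from h import *
a=snap('scene'); b=snap('top')
for s in(a,b):
    W=world(s); m=(W[...,0]>.37)&(W[...,0]<.5)&(W[...,1]>-.27)&(W[...,1]<-.13)&(W[...,2]>.007)&(W[...,2]<.03)
    w=W[m]; print(len(w), cv2.minAreaRect(w[:,:2].astype(np.float32)) if len(w)>5 else '')
row()
cv2.imwrite('pics/c4.png',cv2.resize(a['img'][150:250,130:260,::-1],None,fx=4,fy=4))
```

```text
368 ((0.43394073843955994, -0.20573706924915314), (0.06503249704837799, 0.08192022144794464), 24.656688690185547)
43 ((0.39862075448036194, -0.17029359936714172), (0.03449580818414688, 0.056974153965711594), 48.43649673461914)
t 6.4 tcp [ 0.4421 -0.2338  0.0338] th 113.6 F [-0.1  0.8  6.2] gap 0.525
```

View pics/c4.png

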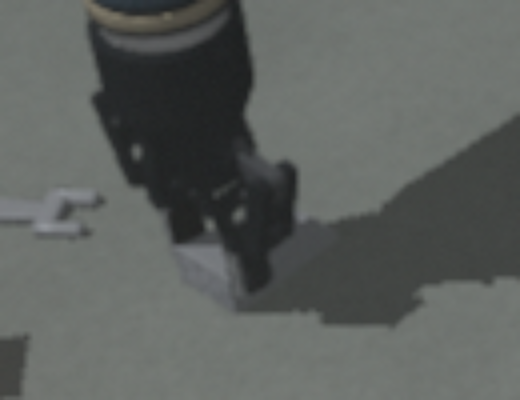

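The fingers hold the butt end at an opening of about 45 mm. I'll refine the rack and plan the drag.

```bash
cat > r.py <<'E'
from h import *
for n in('scene','top'):
    s=snap(n); W=world(s)
    hsv=cv2.cvtColor(s['img'],cv2.COLOR_RGB2HSV)
    m=(W[...,0]>.46)&(W[...,0]<.66)&(W[...,1]>.15)&(W[...,1]<.33)&(W[...,2]>.01)&(hsv[...,1]>70)
    w=W[m]; bd=w[w[:,2]>.031]; c,sz,an=cv2.minAreaRect(bd[:,:2].astype(np.float32))
    if sz[0]<sz[1]: an-=90
    print(n,len(w),'board',np.round(c,4),np.round(sz,4),round(an,2), 'top z', np.median(bd[:,2]).round(4))
    a=np.radians(an+90); ex=np.array([np.cos(a),np.sin(a)]); ey=np.array([-ex[1],ex[0]])
    d=w[:,:2]-np.array(c); x=d@ex; y=d@ey
    t=(w[:,2]>.019)&(w[:,2]<.029)&(x<-.012)
    for lo,hi in((-.08,-.035),(-.03,.02),(.035,.08)):
        k=t&(y>lo)&(y<hi); 
        if k.sum()>5:
            f=np.polyfit(x[k],y[k],1); print('  wall y med',np.median(y[k]).round(4),'range',np.percentile(y[k],[2,98]).round(4),'x front',x[k].min().round(4),'slope deg',np.degrees(np.arctan(f[0])).round(2),k.sum(),'z',np.median(w[k,2]).round(4))
E
python3 r.py
python3 - <<'E'
from h import *
row((.44,-.23,.034,113.5),(.47,-.16,.034,106),(.497,-.08,.034,99),(.500,.075,.034,99))
E
```

```text
scene 925 board [0.5527 0.2855] [0.1226 0.013 ] 9.32 top z 0.036
  wall y med -0.0579 range [-0.0619 -0.0512] x front -0.0794 slope deg -0.27 107 z 0.0244
  wall y med -0.0085 range [-0.0124 -0.0016] x front -0.079 slope deg 0.05 101 z 0.0242
  wall y med 0.0554 range [0.0518 0.062 ] x front -0.0782 slope deg -0.97 88 z 0.0247
top 634 board [0.5494 0.2824] [0.1222 0.0132] 8.91 top z 0.0346
  wall y med -0.0574 range [-0.0624 -0.0529] x front -0.0787 slope deg -0.0 77 z 0.0225
  wall y med -0.0072 range [-0.0125 -0.0031] x front -0.08 slope deg -1.04 79 z 0.0226
  wall y med 0.0564 range [0.051  0.0607] x front -0.0802 slope deg -0.15 87 z 0.0229
t 6.5 tcp [ 0.442  -0.2338  0.0338] th 113.6 F [0.3 1.  6.6] gap 0.53
(0.44, -0.23, 0.034, 113.5) -> [0.1 0.1 0.1] [ 4. -0. -0.]
(0.47, -0.16, 0.034, 106) -> [0.1 0.1 7.6] [57. 55. -0.]
(0.497, -0.08, 0.034, 99) -> [ 0.1  0.1 14.6] [119. 112.  -0.]
(0.5, 0.075, 0.034, 99) -> [ 0.1  0.1 14.6] [260. 177.  -1.]
```

{"op": "move_arm", "data": {
  "rows": [
    [0,0,1.3,10,9,-1,0.6],
    [0,0,4,32,30,-1,0.6],
    [0,0,7.6,57,55,-1,0.6],
    [0,0,11,88,84,-1,0.6],
    [0,0,14.5,119,112,-1,0.6],
    [0,0,14.5,145,125,-1,0.6],
    [0,0,14.5,174,138,-1,0.6],
    [0,0,14.5,203,151,-1,0.6],
    [0,0,14.5,232,164,-1,0.6],
    [0,0,14.5,260,177,-1,0.6],
    [0,0,14.5,260,177,-1,0.6],
    [0,0,14.5,260,177,-1,0.6]
  ]
}}

```text
t: 7.5
tcp_pos: [0.4992, 0.0778, 0.0338]
tool_rot: [0.648, 0.762, 0.0, -0.0]
force: [-0.1, 2.8, 0.4]
finger_gap: 0.521
gripper_force: 42.2
```

Run:
```python
from h import *
S=np.array((.5271,.275)); L=.068
row((*fr(S,99.1,-.086-L),.034,99.1),(*fr(S,99.1,-.024-L),.034,99.1))
st=readout.sense(); p=np.array(st['tcp_pos'])[:2]; x=Ro.from_quat(st['tool_rot']).as_matrix()[:2,0]; y=np.array([-x[1],x[0]])
for n in('scene','top'):
    s=snap(n,'v_%s.png'%n); W=world(s); d=W[...,:2]-p; X=d@x; Y=d@y
    m=(X>.016)&(X<.085)&(abs(Y)<.04)&(W[...,2]>.008)&(W[...,2]<.03)
    if m.sum()>20: print(n,m.sum(),'X',X[m].min(),X[m].max(),'Y',np.percentile(Y[m],[2,50,98]).round(4), cv2.minAreaRect(np.c_[X[m],Y[m]].astype(np.float32)))
```

```text
t 7.5 tcp [0.4992 0.0778 0.0338] th 99.3 F [-0.1  2.8  0.4] gap 0.521
(np.float64(0.5514563423571904), np.float64(0.12293827376035965), 0.034, 99.1) -> [ 0.  -0.   0.2] [36. 59. -0.]
(np.float64(0.5416505421874125), np.float64(0.18415792977891615), 0.034, 99.1) -> [ 0.  -0.   0.2] [98. 59. -0.]
scene 85 X 0.01642342903064663 0.06880702835537732 Y [-0.0247 -0.0198  0.0222] ((0.04271433874964714, -0.0005595535039901733), (0.04954205080866814, 0.04884297400712967), 3.958456516265869)
```

{"op": "move_arm", "data": {
  "rows": [
    [0,0,0,9,15,0,0.6],
    [0,0,0,18,30,0,0.6],
    [0,0,0,27,45,0,0.6],
    [0,0,0,36,59,0,0.6],
    [0,0,0,36,59,0,0.6],
    [0,0,0,48,59,0,0.6],
    [0,0,0,60,59,0,0.6],
    [0,0,0,72,59,0,0.6],
    [0,0,0,84,59,0,0.6],
    [0,0,0,97,59,0,0.6],
    [0,0,0,97,59,0,0.6]
  ]
}}

```text
t: 8.52
tcp_pos: [0.5419, 0.1835, 0.0338]
tool_rot: [0.649, 0.761, 0.001, -0.0]
force: [-0.9, 4.5, 3.9]
finger_gap: 0.527
gripper_force: 42.8
```

Run:
```python
from h import *
row((.5416,.1841,.034,99.1))
s=snap('scene'); cv2.imwrite('pics/c5.png',cv2.resize(s['img'][120:230,300:440,::-1],None,fx=5,fy=5))
```

```text
t 8.52 tcp [0.5419 0.1835 0.0338] th 99.1 F [-0.9  4.5  3.9] gap 0.527
(0.5416, 0.1841, 0.034, 99.1) -> [ 0.  -0.1  0. ] [ 1. -0. -0.]
```

View pics/c5.png

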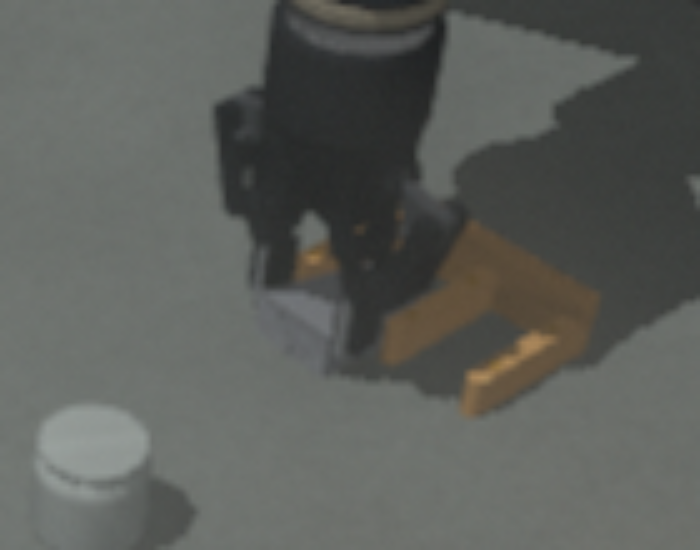

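Wedge is in the lane mouth, tin untouched. Release, back off, close, and push on the butt.

{"op": "move_arm", "data": {
  "rows": [
    [0,0,0,0,0,0,0],
    [0,0,0,0,0,0,0],
    [0,0,0,0,0,0,0],
    [0,0,0,-20,0,-3,0],
    [0,0,0,-45,0,-8,0],
    [0,0,0,-62,0,-12,0.5],
    [0,0,0,-62,0,-12,1],
    [0,0,0,-62,0,-12,1],
    [0,0,0,-62,0,-12,1],
    [0,0,0,-62,0,-12,1],
    [0,0,0,-62,0,-12,1]
  ]
}}

```text
t: 9.48
tcp_pos: [0.5519, 0.1203, 0.0452]
tool_rot: [0.649, 0.761, -0.0, -0.0]
force: [-0.3, 0.0, -0.2]
finger_gap: 0.144
gripper_force: 0.0
```

{"op": "move_arm", "data": {
  "rows": [
    [0,0,0,15,0,0,1],
    [0,0,0,30,0,0,1],
    [0,0,0,35,0,0,1],
    [0,0,0,39,0,0,1],
    [0,0,0,43,0,0,1],
    [0,0,0,47,0,0,1],
    [0,0,0,51,0,0,1],
    [0,0,0,55,0,0,1],
    [0,0,0,58,0,0,1],
    [0,0,0,58,0,0,1]
  ]
}}

```text
t: 10.32
tcp_pos: [0.5431, 0.1772, 0.0455]
tool_rot: [0.649, 0.761, 0.0, -0.0]
force: [0.4, 0.3, -0.0]
finger_gap: 0.001
gripper_force: 0.0
```

{"op": "move_arm", "data": {
  "rows": [
    [0,0,0,2,0,0,1],
    [0,0,0,4,0,0,1],
    [0,0,0,5,0,0,1],
    [0,0,0,6,0,0,1]
  ]
}}

```text
t: 10.65
tcp_pos: [0.5424, 0.1826, 0.0455]
tool_rot: [0.649, 0.761, -0.0, 0.0]
force: [1.6, -2.6, -0.4]
finger_gap: 0.001
gripper_force: 1.0
```

Run:
```python
from h import *
row((.5416,.1841,.045,99.1))
s=snap('scene'); cv2.imwrite('pics/c6.png',cv2.resize(s['img'][120:230,300:440,::-1],None,fx=5,fy=5))
```

```text
t 10.65 tcp [0.5424 0.1826 0.0455] th 99.1 F [ 1.6 -2.6 -0.4] gap 0.001
(0.5416, 0.1841, 0.045, 99.1) -> [ 0.  0. -0.] [ 2. -1.  1.]
```

View pics/c6.png

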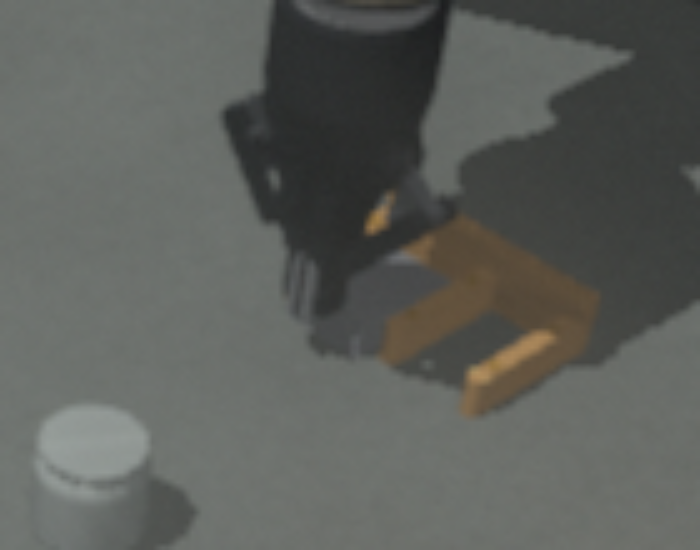

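The butt is close to the mouth; I push on until the stop resists.

{"op": "move_arm", "data": {
  "rows": [
    [0,0,0,1,0,0,1],
    [0,0,0,2,0,0,1],
    [0,0,0,3,0,0,1],
    [0,0,0,3,0,0,1]
  ]
}}

```text
t: 11.03
tcp_pos: [0.5419, 0.1858, 0.0455]
tool_rot: [0.649, 0.761, 0.0, 0.0]
force: [0.6, -1.8, -1.0]
finger_gap: 0.001
gripper_force: 0.8
```

{"op": "move_arm", "data": {
  "rows": [
    [0,0,0,1,0,0,1],
    [0,0,0,2,0,0,1],
    [0,0,0,2,0,0,1]
  ]
}}

```text
t: 11.28
tcp_pos: [0.5418, 0.1861, 0.0456]
tool_rot: [0.648, 0.761, -0.001, 0.001]
force: [0.8, -8.8, 0.2]
finger_gap: 0.001
gripper_force: 4.3
```

{"op": "move_arm", "data": {
  "rows": [
    [0,0,0,1,0,0,1],
    [0,0,0,2,0,0,1],
    [0,0,0,2,0,0,1],
    [0,0,0,-10,0,0,1],
    [0,0,0,-25,0,-25,0.8],
    [0,0,0,-25,0,-65,0],
    [0,0,0,-60,0,-105,0],
    [0,0,0,-60,0,-105,0],
    [0,0,0,-60,0,-105,0]
  ]
}}

```text
t: 12.03
tcp_pos: [0.5536, 0.1271, 0.1536]
tool_rot: [0.65, 0.76, 0.003, 0.003]
force: [-0.1, -0.1, -0.2]
finger_gap: 0.708
gripper_force: 0.0
```

Run:
```python
from h import *
row((.6277,-.1705,.10,60.3))
for n in('scene','top'):
    s=snap(n,'v2_%s.png'%n); W=world(s)
    hsv=cv2.cvtColor(s['img'],cv2.COLOR_RGB2HSV)
    O=np.array([.5635,.206]);ex=np.array([-.158,.987]);ey=np.array([-.987,-.158])
    d=W[...,:2]-O;X=d@ex;Y=d@ey
    m=(X>-.04)&(X<.073)&(Y>.002)&(Y<.048)&(W[...,2]>.007)&(W[...,2]<.033)&(hsv[...,1]<60)
    if m.sum()>20: print(n,m.sum(),'X',X[m].min(),X[m].max(),'Y',Y[m].min(),Y[m].max(),cv2.minAreaRect(np.c_[X[m],Y[m]].astype(np.float32)))
    m=(W[...,0]>.58)&(W[...,0]<.70)&(W[...,1]>-.23)&(W[...,1]<-.08)&(W[...,2]>.007)&(W[...,2]<.034)&(hsv[...,1]<60)
    w=W[m]
    if len(w)>20: print('narrow',len(w),cv2.minAreaRect(w[:,:2].astype(np.float32)))
```

```text
t 12.03 tcp [0.5536 0.1271 0.1536] th 98.9 F [-0.1 -0.1 -0.2] gap 0.708
(0.6277, -0.1705, 0.1, 60.3) -> [ 0.4 -0.1 38.6] [-306.   27.   54.]
scene 345 X -0.006435617198973693 0.07291014805678846 Y 0.0020188227659424037 0.04713556147349168 ((0.03323753550648689, 0.025239545851945877), (0.07875830680131912, 0.045039355754852295), 1.1764551401138306)
narrow 645 ((0.6432172060012817, -0.14449164271354675), (0.07855621725320816, 0.0346456803381443), 61.56269073486328)
narrow 332 ((0.6469994187355042, -0.15052764117717743), (0.0953345075249672, 0.12192172557115555), 11.707350730895996)
```

Wide wedge is home (X −6…73 mm in rack frame). On to the narrow one.

{"op": "move_arm", "data": {
  "rows": [
    [0,0,38.3,-306,27,20,0],
    [0,0,38.3,-306,27,20,0],
    [0,0,38.3,-306,27,20,0],
    [0,0,38.3,-306,27,20,0],
    [0,0,38.3,-306,27,20,0],
    [0,0,38.3,-306,27,20,0],
    [0,0,38.3,-306,27,20,0],
    [0,0,38.3,-306,27,20,0],
    [0,0,38.3,-306,27,54,0],
    [0,0,38.3,-306,27,54,0],
    [0,0,38.3,-306,27,54,0]
  ]
}}

```text
t: 13.05
tcp_pos: [0.6229, -0.1671, 0.0926]
tool_rot: [0.863, 0.506, -0.003, -0.004]
force: [-0.5, -0.1, 0.0]
finger_gap: 0.998
gripper_force: 0.0
```

Run:
```python
from h import *
row((.6277,-.1705,.034,60.8))
```

```text
t 13.05 tcp [ 0.6229 -0.1671  0.0926] th 60.8 F [-0.5 -0.1  0. ] gap 0.998
(0.6277, -0.1705, 0.034, 60.8) -> [-0.6  0.  -0. ] [-1.  6. 59.]
```

{"op": "move_arm", "data": {
  "rows": [
    [-0.5,0,0,-1,6,15,0],
    [-0.5,0,0,-1,6,35,0],
    [-0.5,0,0,-1,6,57,0],
    [-0.5,0,0,-1,6,57,0],
    [-0.5,0,0,-1,6,57,0.8],
    [-0.5,0,0,-1,6,57,0.8],
    [-0.5,0,0,-1,6,57,0.8],
    [-0.5,0,0,-1,6,57,0.8],
    [-0.5,0,0,-1,6,57,0.8],
    [-0.5,0,0,-1,6,57,0.8]
  ],
  "squeeze": 40
}}

```text
t: 13.88
tcp_pos: [0.6311, -0.1734, 0.0414]
tool_rot: [0.863, 0.506, 0.003, 0.004]
force: [-0.9, 1.3, 5.3]
finger_gap: 0.357
gripper_force: 39.0
```

```bash
cat > g.py <<'E'
from h import *
st=readout.sense(); p=np.array(st['tcp_pos'])[:2]; x=Ro.from_quat(st['tool_rot']).as_matrix()[:2,0]; y=np.array([-x[1],x[0]])
for n in('scene','top'):
    s=snap(n,'v3_%s.png'%n); W=world(s); d=W[...,:2]-p; X=d@x; Y=d@y
    m=(X>.016)&(X<.09)&(abs(Y)<.03)&(W[...,2]>.008)&(W[...,2]<.03)
    if m.sum()>20: print(n,m.sum(),'X',X[m].min(),X[m].max(),'Y',np.percentile(Y[m],[2,50,98]).round(4), cv2.minAreaRect(np.c_[X[m],Y[m]].astype(np.float32)))
E
python3 g.py
python3 - <<'E'
from h import *
row((.59,-.11,.036,80),(.503,-.07,.036,99.1),(.503,.085,.036,99.1))
E
```

```text
scene 404 X 0.01607379836522598 0.07238150914950964 Y [-0.0146 -0.0009  0.0182] ((0.043778810650110245, 0.0026583876460790634), (0.056630294770002365, 0.03472975268959999), 2.210925340652466)
t 13.98 tcp [ 0.6311 -0.1734  0.0414] th 60.8 F [-1.   0.8  4.4] gap 0.358
(0.59, -0.11, 0.036, 80) -> [  0.6   0.1 -19.2] [ 35. -67.   5.]
(0.503, -0.07, 0.036, 99.1) -> [  0.6   0.2 -38.3] [  28. -162.    4.]
(0.503, 0.085, 0.036, 99.1) -> [  0.6   0.2 -38.3] [ 163. -238.    3.]
```

{"op": "move_arm", "data": {
  "rows": [
    [0,0,0,0,0,0,0.4],
    [0,0,0,0,0,0,0.4],
    [0.6,0,0,0,0,4,0.4],
    [0.6,0,0,0,0,7,0.4],
    [0.6,0,0,0,0,7,0.8],
    [0.6,0,0,0,0,7,0.8],
    [0.6,0,0,0,0,7,0.8]
  ]
}}

```text
t: 14.57
tcp_pos: [0.6305, -0.1734, 0.0321]
tool_rot: [0.863, 0.506, -0.001, -0.001]
force: [0.9, 0.4, -1.8]
finger_gap: 0.359
gripper_force: 39.8
```

```bash
python3 g.py
python3 - <<'E'
from h import *
row((.59,-.11,.035,80),(.503,-.07,.035,99.1),(.503,.085,.035,99.1))
E
```

```text
scene 419 X 0.016046872867347458 0.07264696887257471 Y [-0.0151 -0.0013  0.0175] ((0.0442916676402092, 0.0014236290007829666), (0.05661920830607414, 0.034407176077365875), 0.2374609112739563)
t 14.67 tcp [ 0.6305 -0.1733  0.0321] th 60.8 F [-0.3 -1.4 -0.8] gap 0.365
(0.59, -0.11, 0.035, 80) -> [ -0.1  -0.  -19.2] [ 35. -66.  -3.]
(0.503, -0.07, 0.035, 99.1) -> [ -0.1  -0.  -38.3] [  28. -162.   -3.]
(0.503, 0.085, 0.035, 99.1) -> [ -0.1  -0.  -38.3] [ 163. -237.   -2.]
```

{"op": "move_arm", "data": {
  "rows": [
    [0,0,-4,8,-14,0,0.8],
    [0,0,-9,17,-32,0,0.8],
    [0,0,-14,26,-49,0,0.8],
    [0,0,-19.2,35,-66,0,0.8],
    [0,0,-24,33,-90,0,0.8],
    [0,0,-29,31,-114,0,0.8],
    [0,0,-34,30,-138,0,0.8],
    [0,0,-38.3,28,-162,0,0.8],
    [0,0,-38.3,28,-162,0,0.8],
    [0,0,-38.3,55,-177,0,0.8],
    [0,0,-38.3,82,-192,0,0.8],
    [0,0,-38.3,109,-207,0,0.8]
  ]
}}

```text
t: 15.67
tcp_pos: [0.5039, 0.0231, 0.0329]
tool_rot: [0.65, 0.76, 0.0, -0.001]
force: [-0.4, 0.5, -2.5]
finger_gap: 0.365
gripper_force: 40.0
```

{"op": "move_arm", "data": {
  "rows": [
    [0,0,0,0,0,0,0.8],
    [0,0,0,0,0,0,0.8]
  ]
}}

```text
t: 15.83
tcp_pos: [0.5034, 0.0243, 0.0328]
tool_rot: [0.648, 0.762, -0.0, -0.001]
force: [0.2, -0.4, -2.4]
finger_gap: 0.364
gripper_force: 40.0
```

```bash
python3 g.py
python3 - <<'E'
from h import *
S=np.array((.5834,.2841)); L=.071
row((.503,.088,.034,99.1),(*fr(S,99.1,-.088-L),.034,99.1),(*fr(S,99.1,-.021-L),.034,99.1))
E
```

```text
scene 74 X 0.018019032110553456 0.07372655130440589 Y [-0.0168 -0.0141  0.0019] ((0.04578879475593567, -0.0008619669824838638), (0.032808221876621246, 0.055842235684394836), 89.47545623779297)
t 15.93 tcp [0.504  0.0225 0.0329] th 99.1 F [ 0.1 -0.1 -2.5] gap 0.365
(0.503, 0.088, 0.034, 99.1) -> [-0. -0. -0.] [65.  9. -1.]
(np.float64(0.6085471326934628), np.float64(0.1271012047266051), 0.034, 99.1) -> [-0. -0. -0.] [ 87. 120.  -1.]
(np.float64(0.5979505421874125), np.float64(0.19325792977891615), 0.034, 99.1) -> [-0. -0. -0.] [154. 120.  -1.]
```

{"op": "move_arm", "data": {
  "rows": [
    [0,0,0,22,3,0,0.8],
    [0,0,0,44,6,0,0.8],
    [0,0,0,65,9,0,0.8],
    [0,0,0,69,32,0,0.8],
    [0,0,0,73,56,0,0.8],
    [0,0,0,77,78,0,0.8],
    [0,0,0,82,100,0,0.8],
    [0,0,0,85,120,0,0.8],
    [0,0,0,85,120,0,0.8],
    [0,0,0,85,120,0,0.8]
  ]
}}

```text
t: 16.77
tcp_pos: [0.6099, 0.1244, 0.0327]
tool_rot: [0.65, 0.76, 0.0, -0.0]
force: [-0.5, 0.0, -2.5]
finger_gap: 0.363
gripper_force: 40.2
```

```bash
python3 g.py
python3 - <<'E'
from h import *
S=np.array((.5834,.2841)); L=.071
row((*fr(S,99.1,-.021-L),.033,99.1))
E
```

```text
scene 33 X 0.016755319808670163 0.08993534842504147 Y [-0.0266 -0.0142  0.0185] ((0.05328506976366043, -0.0018538106232881546), (0.04984490945935249, 0.07315240055322647), 89.82931518554688)
t 16.87 tcp [0.6072 0.1245 0.0323] th 99.0 F [-0.4 -0.6 -2.1] gap 0.36
(np.float64(0.5979505421874125), np.float64(0.19325792977891615), 0.033, 99.1) -> [-0.2 -0.1 -0.1] [69.  2. -1.]
```

{"op": "move_arm", "data": {
  "rows": [
    [0,0,0,0,0,0,0.8],
    [0,0,0,10,1,0,0.8],
    [0,0,0,20,1,0,0.8],
    [0,0,0,30,1,0,0.8],
    [0,0,0,40,1,0,0.8],
    [0,0,0,50,1,0,0.8],
    [0,0,0,60,1,0,0.8],
    [0,0,0,68,1,0,0.8],
    [0,0,0,68,1,0,0.8]
  ]
}}

```text
t: 17.62
tcp_pos: [0.598, 0.1952, 0.0329]
tool_rot: [0.648, 0.762, -0.0, -0.001]
force: [-1.0, -0.1, -1.7]
finger_gap: 0.363
gripper_force: 40.2
```

Run:
```python
from h import *
row((.598,.1933,.033,99.1))
s=snap('scene'); cv2.imwrite('pics/c7.png',cv2.resize(s['img'][120:230,300:440,::-1],None,fx=5,fy=5))
```

```text
t 17.62 tcp [0.598  0.1952 0.0329] th 99.2 F [-1.  -0.1 -1.7] gap 0.363
(0.598, 0.1933, 0.033, 99.1) -> [-0.1 -0.1  0.1] [-2. -0. -0.]
```

View pics/c7.png

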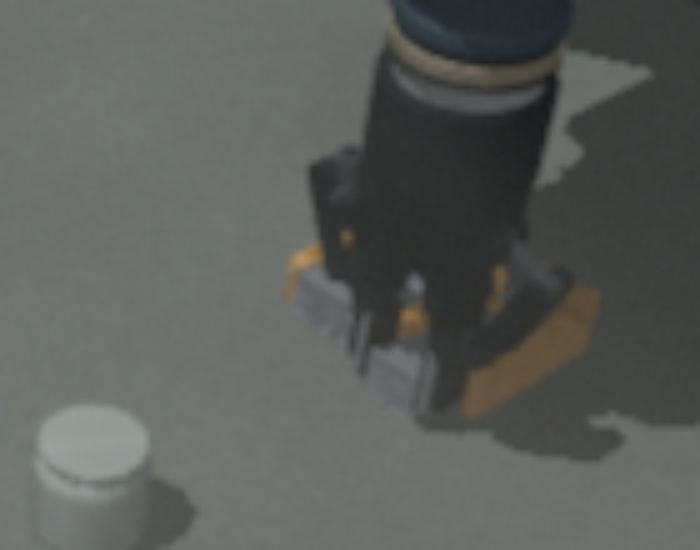

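Narrow wedge is in its lane and the wide one is undisturbed. I'll open just slightly, back off, close and push.

{"op": "move_arm", "data": {
  "rows": [
    [0,0,0,0,0,0,0.57],
    [0,0,0,0,0,0,0.57],
    [0,0,0,-12,0,0,0.57],
    [0,0,0,-30,0,-4,0.57],
    [0,0,0,-50,0,-10,0.57],
    [0,0,0,-60,0,-12,1],
    [0,0,0,-60,0,-12,1],
    [0,0,0,-60,0,-12,1],
    [0,0,0,-60,0,-12,1]
  ]
}}

```text
t: 18.42
tcp_pos: [0.6079, 0.1338, 0.0447]
tool_rot: [0.649, 0.761, -0.0, -0.001]
force: [-0.7, -0.3, -0.5]
finger_gap: -0.001
gripper_force: 0.0
```

{"op": "move_arm", "data": {
  "rows": [
    [0,0,0,15,0,0,1],
    [0,0,0,30,0,0,1],
    [0,0,0,35,0,0,1],
    [0,0,0,39,0,0,1],
    [0,0,0,43,0,0,1],
    [0,0,0,47,0,0,1],
    [0,0,0,51,0,0,1],
    [0,0,0,55,0,0,1],
    [0,0,0,56,0,0,1],
    [0,0,0,57,0,0,1],
    [0,0,0,57,0,0,1]
  ]
}}

```text
t: 19.33
tcp_pos: [0.5992, 0.1901, 0.0449]
tool_rot: [0.649, 0.761, -0.0, -0.001]
force: [0.0, -0.5, -0.3]
finger_gap: -0.001
gripper_force: 0.0
```

{"op": "move_arm", "data": {
  "rows": [
    [0,0,0,1,0,0,1],
    [0,0,0,2,0,0,1],
    [0,0,0,3,0,0,1],
    [0,0,0,3,0,0,1]
  ]
}}

```text
t: 19.67
tcp_pos: [0.5988, 0.193, 0.045]
tool_rot: [0.649, 0.761, -0.0, -0.001]
force: [-0.4, -0.1, -1.0]
finger_gap: 0.003
gripper_force: 0.4
```

{"op": "move_arm", "data": {
  "rows": [
    [0,0,0,1,0,0,1],
    [0,0,0,2,0,0,1],
    [0,0,0,3,0,0,1],
    [0,0,0,3,0,0,1]
  ]
}}

```text
t: 20.0
tcp_pos: [0.5985, 0.1949, 0.045]
tool_rot: [0.649, 0.761, -0.001, -0.0]
force: [0.4, -4.5, 0.2]
finger_gap: -0.002
gripper_force: 2.6
```

{"op": "move_arm", "data": {
  "rows": [
    [0,0,0,1,0,0,1],
    [0,0,0,2,0,0,1],
    [0,0,0,2,0,0,1]
  ]
}}

```text
t: 20.25
tcp_pos: [0.5986, 0.1952, 0.0452]
tool_rot: [0.648, 0.761, -0.002, 0.001]
force: [0.9, -10.6, 1.3]
finger_gap: 0.003
gripper_force: 5.3
```

The stop resists. Retreat and check.

{"op": "move_arm", "data": {
  "rows": [
    [0,0,0,-10,0,0,1],
    [0,0,0,-25,0,-20,1],
    [0,0,0,-40,0,-60,1],
    [0,0,0,-140,0,-140,1],
    [0,0,0,-180,0,-180,1],
    [0,0,0,-250,0,-200,1],
    [0,0,0,-250,0,-200,1],
    [0,0,0,-250,0,-200,1],
    [0,0,0,-250,0,-200,1],
    [0,0,0,-250,0,-200,1]
  ]
}}

```text
t: 21.08
tcp_pos: [0.6414, -0.0559, 0.2495]
tool_rot: [0.651, 0.759, 0.002, 0.005]
force: [0.3, -0.4, -0.4]
finger_gap: -0.004
gripper_force: 0.0
```

Run:
```python
from h import *
row()
O=np.array([.5635,.206]);ex=np.array([-.158,.987]);ey=np.array([-.987,-.158])
for n in('scene','top'):
    s=snap(n); W=world(s); hsv=cv2.cvtColor(s['img'],cv2.COLOR_RGB2HSV); d=W[...,:2]-O;X=d@ex;Y=d@ey
    for k,lo,hi in(('wide',-.001,.05),('narrow',-.051,-.013)):
        m=(X>-.04)&(X<.075)&(Y>lo)&(Y<hi)&(W[...,2]>.007)&(W[...,2]<.033)&(hsv[...,1]<60)
        if m.sum()>20:
            w=W[m]; pl=np.linalg.lstsq(np.c_[X[m],Y[m],np.ones(m.sum())],w[:,2],rcond=None)[0]
            print(n,k,m.sum(),'X',X[m].min().round(4),X[m].max().round(4),'slope',pl[:2].round(2),[np.round(x,4) for x in cv2.minAreaRect(np.c_[X[m],Y[m]].astype(np.float32))])
    if n=='scene': cv2.imwrite('pics/c8.png',cv2.resize(s['img'][90:290,60:440,::-1],None,fx=2,fy=2))
```

```text
t 21.08 tcp [ 0.6414 -0.0559  0.2495] th 98.8 F [ 0.3 -0.4 -0.4] gap -0.004
scene wide 371 X -0.0077 0.0743 slope [-0.11  0.02] [array([0.0333, 0.0238]), array([0.0476, 0.0819]), np.float64(89.7582)]
scene narrow 284 X -0.0065 0.0729 slope [-0.1   0.03] [array([ 0.0331, -0.0344]), array([0.0334, 0.0794]), np.float64(89.4284)]
top wide 457 X -0.0088 0.072 slope [-0.21 -0.01] [array([0.0316, 0.0263]), array([0.0808, 0.0465]), np.float64(0.0435)]
top narrow 336 X -0.0087 0.0722 slope [-0.19 -0.07] [array([ 0.0318, -0.0313]), array([0.0808, 0.0342]), np.float64(0.3155)]
```

View pics/c8.png

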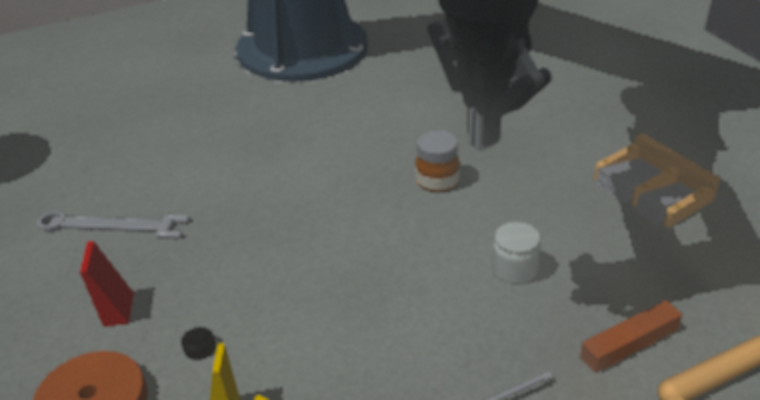

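Both wedges lie in their lanes, at crop (615,175) and (665,205). They are aligned within 1°, and each edge is about 1–2 mm from the stop by measurement. The bystanders are in place.

```bash
python3 -c "
from station import order
print(order.sign_off())"
```

```text
the job is handed in; nothing more can be done
None
```

Both wedges lie flat face down in their matching lanes, thin edge first and pushed home against the stop; the other things on the bench look undisturbed, and the job was handed in at about 21 s (no verdict was returned).

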